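# Feed a row of sample carriers to the end stop and bar them in

### The arm

A 6-joint arm with a two-finger parallel gripper is mounted at the origin on the work surface. World frame = base frame: x ahead of the robot, y to its left, z up, the work surface at z = 0. Lengths are in m, angles in rad, forces in N, time in s.
With the tool pointing down it reaches from about 0.35 to 0.775 m from the base axis. Payload 7.3 kg.
Tool frame: the origin (TCP) lies on the centre line of the jaws, within the pads' length; the fingertips stand tip_reach ahead of it and the grasp point (between the pads) lies 6 mm ahead of it (tip_reach is the distance from the TCP to the fingertips, in m); x points along the fingers, y is the direction in which the jaws open and shut, and the axes are right-handed (so a half turn about x gives the same grasp; the last joint's range is limited). The gripper opens to 92 mm and grips with 3 to 60 N. Pads are 19 mm wide; open, the fingers measure 130 mm over their backs; the gripper's body (75 mm by 190 mm) begins 47 mm behind the grasp point.
Start: joints at [-0.146, 0.342, 1.524, -0, 1.275, -0.146], TCP at [0.525, 0, 0.252] pointing down, gripper open.
Joint ranges: [-2.53, 2.53], [-0.77, 2.02], [0.04, 2.7], [-1, 4.14], [0.28, 2.66], [-3.11, 3.11]. Speed limits (rad/s): [2.57, 2.57, 3.14, 3.14, 3.14, 3.14].

### API

Orientations are given as [roll, pitch, yaw] about the fixed x, y, z axes, in that order (R = Rz(yaw) Ry(pitch) Rx(roll)).
In Python, from cell import observe, read_camera, get_calibration, hand_in, tip_reach gives the robot as it stands. The module is installed in compiled form; this text tells all that it offers.
- The arm moves only by the shell command python3 -m crank 'ROWS' [FORCE]. ROWS is JSON, a list of rows, each an object of numbers: "fingers": the opening, from -1 (shut) to 1 (fully open); "tx", "ty", "tz": the shift along the tool's x, y, z in units of 40 mm (1.0 is 40 mm); "roll": the turn about the tool's x in units of 10 degrees (1.0 is 10 degrees). In form: [{"fingers": .., "tx": .., "ty": .., "tz": .., "roll": ..}, ...]. A call has exactly 8 rows; each row is the pose to reach, as a shift and turn from the pose commanded when the call began, along the tool's axes at that moment; what a row does not reach only later rows make up. A row lasts 1/8 s, in which the tool goes at most 62.5 mm and 10.7 degrees, less where a joint would pass 70% of its speed; a pose out of reach is approached as far as the arm can. A call with a gripper value outside its range is refused whole. The fingers move at their own pace and stop on an object; FORCE is the grip in N (left out, the last holds). Time passes only in rows, so rows that repeat a pose let the fingers close, or fill a call up. It gives the time, the measured TCP pose, the force and the opening at its end, in the units of the state.
- observe(): the state, without advancing time (a new reading comes with each control period).
- read_camera(name): name is "scene" or "side" or "wrist"; returns (picture, depth): 480x640x3 uint8, red, green, blue; 480x640 float32, m along the optical axis (not along the pixel's ray), 0 where there is no reading.
- get_calibration(name): a dict with "vertical_fov" (degrees; the focal length in pixels is half the picture's height over the tangent of half this angle, whatever the lens; pixels are square), "cx", "cy" (the principal point, pixels), "pose" (4x4, takes a point from camera to world coordinates); the wrist camera has in their place "T_tool_cam" (4x4, takes a point from camera to tool coordinates, whose origin is the TCP and whose axes are the tool frame's). Camera axes: x right, y down, z forward; pixel columns grow to the right and rows downward; lengths in m; the calibration is good to about 2 mm. A picture is of the moment at which its call begins: read the wrist's pose just before it. get_calibration takes no time and is no camera call.
- hand_in(): hands the job in, once; it reports no verdict.
The state is a dict: "time": time; "qpos": joint angles; "qvel": joint speeds; "joint_efforts": joint torques, N m; "tool_pos": TCP position; "tool_rot": TCP orientation; "contact_force": force on the tool from outside, world axes, zero at the start; "torque": the same for the moment, N m; "opening": finger opening in m.
Only numpy, scipy, OpenCV 4.12 (cv2) and the standard library are available. Lean on these libraries where they do the work, as an engineer would, in place of code of your own. Each camera call takes 0.05 s, during which the arm holds its last target. There are 200 camera calls.

### The job

Push the row of four vial carriers along the rail from behind, all together as one train, until the leading one is fully home against the end stop. Then push the swinging retaining arm round until it lies fully shut across the rail behind the last carrier. Do it all by pushing: lift and tip nothing, and leave the other things on the bench where they are.

Things in the scene. Friction and masses are not known exactly. Their poses are not given: they have to be found in the camera images.
- rail: Fixed aluminium rail, 317 x 60 mm. Origin on the bench under the channel; x along the channel TOWARDS the end stop (rail spans x -165 to +152 mm), y to the left of that, z up. Channel floor 20 mm above the bench, 38 wide between 6 mm thick side walls whose tops are at 30 mm. Carriers that are home have their origins at x = 113, 79, 45, 11 mm, the last one's rear face at x = -6.
- stop_face (a point): Centre of the face of the end stop (dark steel block across the rail, 54 mm wide, top 60 mm above the bench), at the height of the channel floor; at rail x = +130 mm. The leading carrier must meet this plane.
- carrier1: Grey plastic block 34 long (along the rail) x 36 wide x 36 mm high, a white-capped amber vial (24 mm diameter) fixed upright in its middle, 64 mm high in all, one piece; 0.08 to 0.17 kg. Origin: centre of the underside; x towards the stop. Leads, nearest the stop. The row starts 70 to 120 mm short of the stop, the four blocks touching. The whole row needs about 1 to 4 N to slide.
- carrier2: Grey plastic block 34 long (along the rail) x 36 wide x 36 mm high, a white-capped amber vial (24 mm diameter) fixed upright in its middle, 64 mm high in all, one piece; 0.08 to 0.17 kg. Origin: centre of the underside; x towards the stop. Second in the row.
- carrier3: Grey plastic block 34 long (along the rail) x 36 wide x 36 mm high, a white-capped amber vial (24 mm diameter) fixed upright in its middle, 64 mm high in all, one piece; 0.08 to 0.17 kg. Origin: centre of the underside; x towards the stop. Third in the row.
- carrier4: Grey plastic block 34 long (along the rail) x 36 wide x 36 mm high, a white-capped amber vial (24 mm diameter) fixed upright in its middle, 64 mm high in all, one piece; 0.08 to 0.17 kg. Origin: centre of the underside; x towards the stop. The last, farthest from the stop; its rear face (17 mm behind its origin) is the one to push.
- gate (a joint): Retaining arm's angle (rad): 0 = shut across the channel, at a firm stop; more = open, up to 2.4; starts at 1.75 to 2.25. In the rail's frame it points along (-sin q, -cos q), opening clockwise from above. Stays where left (0.6 N at 50 mm moves it). Steel bar 10 mm wide, 74 long from the pivot, 40 to 50 mm above the bench; shut, its middle line is at rail x = -16, 5 mm behind a row that is home.
- gate_pivot (a point): Pivot axis of the arm, at rail (-16, +48) mm, 38 mm above the bench; steel hub of 16 mm diameter, top 56 mm above the bench.
- gate_pin (a point): Top of the upright steel pin (12 mm diameter) at the end of the arm, 68 mm from the pivot; the pin spans 40 to 76 mm above the bench. Moves with the arm.
- spare: A single carrier just like the four in the row, standing on the bench on the -y side of the rail, not part of the row. A bystander: leave it standing where it is. Origin: centre of its underside.
- jar: Small amber jar, 44 mm diameter, 65 high, on the bench on the rail's +y side near the stop. A bystander: leave it standing where it is. Origin: centre of its underside.
- beaker: Glass beaker, 72 mm across the mouth, 95 high. A bystander: leave it standing where it is. Origin: centre of its underside.
- bottle: Amber bottle, 70 mm diameter, 150 high. A bystander: leave it standing where it is. Origin: centre of its underside.
- scoop: Steel sampling scoop, 180 mm long, lying on the bench. A bystander: leave it standing where it is. Origin: centre of its underside.
- weight: Steel cylinder weight, 40 mm diameter, 45 high. A bystander: leave it standing where it is. Origin: centre of its underside.
Not all that is in view belongs to the job. Leave any black or green look-alike of the carrier2 alone.

How it is judged:
On the way, in this order (a step that is already met when the one before it is completed fails the run):
1. all four carriers are home against the end stop, closed up, while the arm is still open (x of carrier1 in the frame of rail above 0.11 m and x of carrier2 in the frame of rail above 0.075 m and x of carrier3 in the frame of rail above 0.041 m and x of carrier4 in the frame of rail above 0.007 m and y of carrier1 in the frame of rail between -0.004 and 0.004 m and z of each of carrier1, carrier2, carrier3, carrier4 in the frame of rail below 0.023 m and angle between each of carrier1, carrier2, carrier3, carrier4's own z axis and vertical below 0.1 rad and y of carrier2 in the frame of rail between -0.004 and 0.004 m and y of carrier3 in the frame of rail between -0.004 and 0.004 m and y of carrier4 in the frame of rail between -0.004 and 0.004 m and value of joint gate above 1 rad), for 0.2 s.
2. the arm is shut behind the row (value of joint gate below 0.08 rad), for 0.2 s.
At the end, for the whole second after the job is handed in: The leading carrier is within 3 mm of the end stop and the others within 4 mm of their places closed up behind it, all upright in the channel and at rest, and the arm is within 0.08 rad (about 5 degrees) of fully shut behind them (x of carrier1 in the frame of rail above 0.11 m and x of carrier2 in the frame of rail above 0.075 m and x of carrier3 in the frame of rail above 0.041 m and x of carrier4 in the frame of rail above 0.007 m and y of carrier1 in the frame of rail between -0.004 and 0.004 m and z of each of carrier1, carrier2, carrier3, carrier4 in the frame of rail below 0.023 m and angle between each of carrier1, carrier2, carrier3, carrier4's own z axis and vertical below 0.1 rad and y of carrier2 in the frame of rail between -0.004 and 0.004 m and y of carrier3 in the frame of rail between -0.004 and 0.004 m and y of carrier4 in the frame of rail between -0.004 and 0.004 m and value of joint gate below 0.08 rad and linear speed of each of carrier1, carrier2, carrier3, carrier4 below 0.02 m/s); the robot touches nothing.
It fails at once if a carrier of the row is lifted more than 6 mm or tipped more than 20 degrees (z of any of carrier1, carrier2, carrier3, carrier4 in the frame of rail above 0.026 m or angle between any of carrier1, carrier2, carrier3, carrier4's own z axis and vertical above 0.35 rad).
It fails at once if the row comes apart by more than 15 mm (it must go as one train) (distance between carrier1 and carrier4 above 0.1176 m).
It fails at once if another thing on the bench is moved by more than 20 mm (distance of any of spare, jar, beaker, bottle, scoop, weight from where it was at the start of the episode above 0.02 m).
It also fails if it takes over 53 s, if anything falls off the work surface, if the arm or the gripper's body presses on something with over 40 N, if the wrist force passes 120 N, or if a joint passes its speed limit or range.

## Working session

There is one attempt and no reset: what is moved stays moved. The work goes in short steps, Python scripts to look and compute and a shell command to move; the robot and the scene stay as the last step left them, time stands still between calls to the robot, and variables do not carry over. Pictures are saved under pics/ and viewed, about 8 in all and at most 12, crops included, and the job is handed in when it is done.

```bash
mkdir -p pics
cat > h.py <<'E'
import numpy as np, cv2
from cell import *
def K(name):
    c=get_calibration(name); f=240/np.tan(np.radians(c["vertical_fov"])/2); return f,c["cx"],c["cy"],c
def cloud(name,d):
    f,cx,cy,c=K(name); v,u=np.mgrid[:480,:640]
    P=np.stack([(u-cx)/f*d,(v-cy)/f*d,d],-1)
    if "pose" in c: T=np.array(c["pose"])
    else:
        from scipy.spatial.transform import Rotation as R
        s=observe(); W=np.eye(4); W[:3,:3]=R.from_euler('xyz',s["tool_rot"]).as_matrix(); W[:3,3]=s["tool_pos"]; T=W@np.array(c["T_tool_cam"])
    return P@T[:3,:3].T+T[:3,3]
E
python3 - <<'E'
from h import *
s=observe();print(s["time"],s["tool_pos"],s["tool_rot"],s["opening"],tip_reach if not callable(tip_reach) else tip_reach())
for n in("scene","side"):
    p,d=read_camera(n); np.savez(n+".npz",p=p,X=cloud(n,d),d=d); cv2.imwrite(f"pics/{n}.png",p[...,::-1])
    print(n,K(n)[3])
E
```

```text
0.0 [5.24635318e-01 5.97414733e-05 2.51043083e-01] [-1.70274258  1.56927395  3.00966824] 0.09173328379521276 0.025
scene {'vertical_fov': 57.70315478286054, 'cx': 322.27382646055986, 'cy': 240.48049379612124, 'pose': array([[ 0.1362546 ,  0.50178773, -0.85419188,  1.66309543],
       [ 0.99067113, -0.07103779,  0.11629425, -0.15764453],
       [-0.00232488, -0.86206886, -0.50678584,  0.72478752],
       [ 0.        ,  0.        ,  0.        ,  1.        ]])}
side {'vertical_fov': 42.39240973752598, 'cx': 320.78282809954254, 'cy': 236.4661943972697, 'pose': array([[-0.85153275, -0.36576294,  0.37564538,  0.01873045],
       [-0.52428372,  0.58813831, -0.61580834,  0.94186343],
       [ 0.00430843, -0.72132572, -0.69258259,  1.17446607],
       [ 0.        ,  0.        ,  0.        ,  1.        ]])}
```

View pics/scene.png

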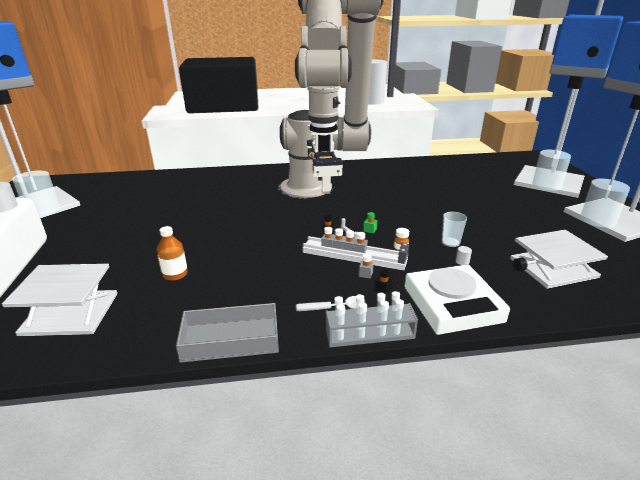

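View pics/side.png

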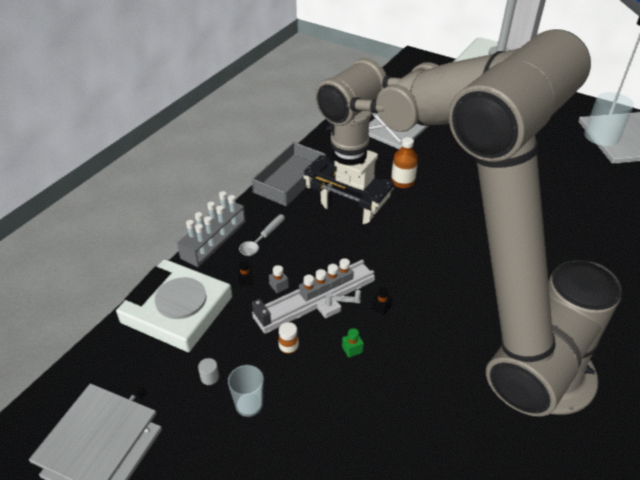

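The rail runs across the scene view, (305,248) to (407,262), with the dark stop at the right end (world +y). The row's white caps are at about (328–361,236) and the arm is on the robot's side. The grey spare is at (366,265), the black look-alikes at (328,222) and (384,282), and the green one at (370,222). Next I'll work out the geometry.

Run:
```python
from h import *
ims=[]
for n,(u0,u1,v0,v1) in {"scene":(295,420,200,290),"side":(230,400,240,365)}.items():
    z=np.load(n+".npz");X=z["X"];p=z["p"].astype(int)
    ims.append(cv2.resize(z["p"][v0:v1,u0:u1],(400,300),interpolation=cv2.INTER_CUBIC))
    Y=X[v0:v1,u0:u1].reshape(-1,3);C=p[v0:v1,u0:u1].reshape(-1,3)
    w=(C.min(1)>170)&(Y[:,2]>.07)&(Y[:,2]<.095)   # caps of row (z 84)
    print(n,"caps"); 
    l,lab=0,None
    m=np.zeros((480,640),np.uint8); m[v0:v1,u0:u1]=w.reshape(v1-v0,-1)
    k,lab,st,ce=cv2.connectedComponentsWithStats(m)
    for i in range(1,k):
        if st[i,4]>3: print(ce[i].round(),st[i,4],X[lab==i].mean(0).round(4),X[lab==i].max(0).round(4),X[lab==i].min(0).round(4))
    g=(Y[:,2]>.012)&(Y[:,2]<.034)&(C.min(1)>120)
    Q=Y[g][:,:2].astype(np.float32); print("rail",len(Q),cv2.minAreaRect(Q), cv2.fitLine(Q,cv2.DIST_HUBER,0,.01,.01).ravel())
cv2.imwrite("pics/crop.png",np.hstack(ims)[...,::-1])
```

```text
scene caps
[343. 219.] 7 [0.4475 0.0754 0.0762] [0.4514 0.0783 0.0794] [0.4437 0.0718 0.0713]
[328. 230.] 44 [0.5201 0.0156 0.0824] [0.5284 0.0265 0.0888] [0.5027 0.0061 0.0738]
[339. 232.] 50 [0.535  0.0466 0.0821] [0.5448 0.058  0.0881] [0.5158 0.0359 0.0726]
[350. 233.] 51 [0.5501 0.0771 0.0823] [0.5586 0.0876 0.0884] [0.5371 0.0663 0.073 ]
[360. 235.] 51 [0.5645 0.1065 0.0823] [0.5735 0.1192 0.0881] [0.5501 0.0963 0.0739]
rail 1152 ((0.5644906759262085, 0.13654020428657532), (0.39367252588272095, 0.20814408361911774), 44.85790252685547) [0.3422517  0.93960834 0.5744327  0.10791463]
side caps
[344. 263.] 67 [0.5146 0.0209 0.0823] [0.5257 0.0311 0.0883] [0.5046 0.0066 0.0704]
[332. 269.] 67 [0.5298 0.0515 0.0818] [0.5409 0.0624 0.0898] [0.5192 0.0354 0.0731]
[320. 274.] 71 [0.5448 0.0824 0.0817] [0.5573 0.0937 0.0904] [0.5346 0.068  0.0705]
[308. 280.] 71 [0.5599 0.113  0.0819] [0.5713 0.1236 0.0895] [0.5491 0.099  0.0706]
rail 1923 ((0.6474530696868896, 0.08464060723781586), (0.3331701159477234, 0.33814549446105957), 80.16439819335938) [0.39692065 0.91785294 0.54323924 0.11479772]
```

View pics/crop.png

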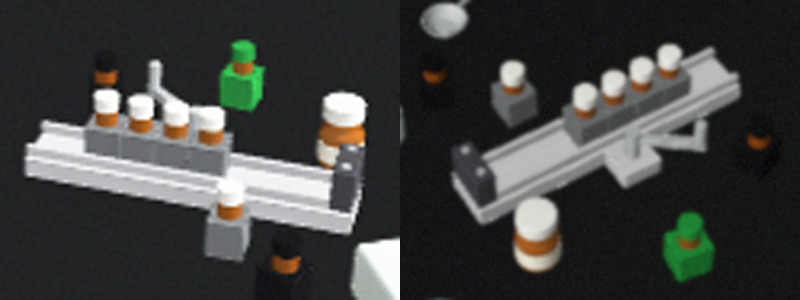

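The left crop (scene) shows four carriers with the stop to the right and the arm open towards the robot, its pin at scene (343,219). The crop's grey block with a white cap, lower centre (228,220), is the spare. The black and green ones are look-alikes. In the right crop (side), the pin is at crop (703,130). Next: the rail frame and the tool axes.

Run:
```python
from h import *
from scipy.spatial.transform import Rotation as R
c4=np.array([.5173,.0183]);c1=np.array([.5622,.1098]);e=(c1-c4)/np.linalg.norm(c1-c4);n=np.array([-e[1],e[0]])
print("row len",np.linalg.norm(c1-c4),"e",e,np.degrees(np.arctan2(e[1],e[0])))
for nm in("scene","side"):
    z=np.load(nm+".npz");X=z["X"];p=z["p"].astype(int)
    q=X[...,:2]-c4; s=q@e; t=q@n
    m=(X[...,2]>.05)&(X[...,2]<.066)&(abs(t)<.03)&(s>.13)&(s<.27)
    if m.sum(): print(nm,"stop top s",np.percentile(s[m],[2,50,98]).round(4),"t",np.percentile(t[m],[2,50,98]).round(4),m.sum())
    m=(X[...,2]>.025)&(X[...,2]<.035)&(abs(t)<.036)&(p.min(-1)>100)&(s>-.13)&(s<.25)
    print(nm,"rail s",np.percentile(s[m],[1,50,99]).round(4),"t",np.percentile(t[m],[1,50,99]).round(4),m.sum())
    m=(X[...,2]>.058)&(X[...,2]<.08)&(t>.035)&(t<.13)&(s>-.1)&(s<.13)
    print(nm,"pin",m.sum(),s[m].mean(),t[m].mean(),X[m][:,2].max() if m.any() else 0)
s=observe();M=R.from_euler('xyz',s["tool_rot"]).as_matrix();print(M.round(3))
```

```text
row len 0.1019228139328973 e [0.44052944 0.89773817] 63.86233372262805
scene stop top s [0.219  0.23   0.2408] t [-0.0279 -0.0067  0.0259] 100
scene rail s [-0.0731  0.0944  0.24  ] t [-0.028  -0.0193  0.0275] 472
scene pin 58 -0.012577356429834445 0.0992498874288648 0.07968023914201561
side stop top s [0.221  0.2327 0.2428] t [-0.0248  0.0037  0.0286] 201
side rail s [-0.0714  0.115   0.2418] t [-0.0247  0.0215  0.0304] 578
side pin 110 -0.013153301167843792 0.10526228784906316 0.0781295993340756
[[-0.001  1.     0.   ]
 [ 0.     0.    -1.   ]
 [-1.    -0.001 -0.   ]]
```

```bash
python3 -m crank '[{"fingers":-1,"tx":0,"ty":-0.3,"tz":0.2,"roll":1},{"fingers":-1,"tx":0.3,"ty":-0.67,"tz":0.475,"roll":2},{"fingers":-1,"tx":0.5,"ty":-0.67,"tz":0.475,"roll":2.61},{"fingers":-1,"tx":0.5,"ty":-0.67,"tz":0.475,"roll":2.61},{"fingers":-1,"tx":0.5,"ty":-0.67,"tz":0.475,"roll":2.61},{"fingers":-1,"tx":0.5,"ty":-0.67,"tz":0.475,"roll":2.61},{"fingers":-1,"tx":0.5,"ty":-0.67,"tz":0.475,"roll":2.61},{"fingers":-1,"tx":0.5,"ty":-0.67,"tz":0.475,"roll":2.61}]' 20
python3 - <<'E'
from h import *
p,d=read_camera("wrist"); X=cloud("wrist",d); np.savez("w.npz",p=p,X=X,d=d); cv2.imwrite("pics/w1.png",p[...,::-1])
E
```

```text
time: 1.1
tool_pos: [0.4983, -0.0189, 0.2318]
tool_rot: [1.969, 1.571, -0.057]
contact_force: [0.3, 0.5, -0.5]
opening: 0.0163
```

View pics/w1.png

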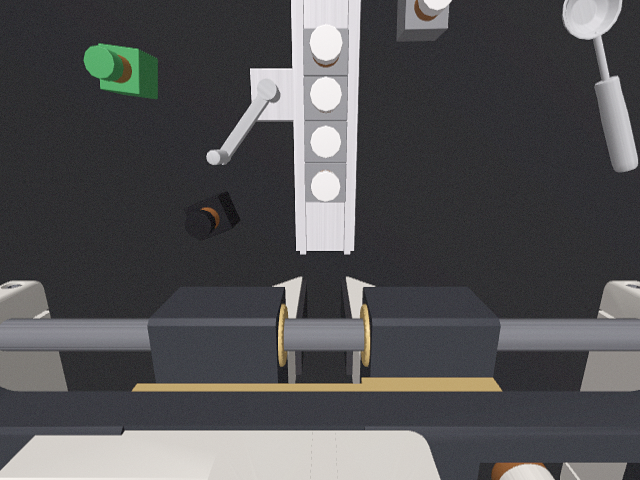

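The wrist view shows the rail upright in the picture at columns 297–357. Caps run from (326,185) back to (326,45), the arm's pin is at (214,157) and its hub at (267,90). The black look-alike at (208,218) stands near the arm.

Run:
```python
from h import *
z=np.load("w.npz");X=z["X"]
c4=np.array([.5173,.0183]);e=np.array([.4405,.8977]);n=np.array([-e[1],e[0]])
def rl(u,v,r=2):
    P=X[v-r:v+r+1,u-r:u+r+1].reshape(-1,3);P=np.median(P,0);q=P[:2]-c4;return (np.array([q@e-.090,q@n])*1000).round(1),P.round(4)
for nm,u,v in[("cap4",326,185),("cap3",326,141),("cap2",326,94),("cap1",326,45),("pin",214,157),("hub",267,90),("wallLrear",301,230),("wallRrear",351,230),("wallL",296,20),("wallR",356,20),("spare",432,4),("black",205,222)]:
    print(nm,rl(u,v))
s=observe();q=s["tool_pos"][:2]-c4;print("tcp",q@e-.09,q@n,s["opening"])
```

```text
cap4 (array([-91.5,  -0.9]), array([0.5174, 0.0166, 0.0835]))
cap3 (array([-57.9,  -0.8]), array([0.5322, 0.0468, 0.0836]))
cap2 (array([-24.3,  -0.7]), array([0.5468, 0.077 , 0.0834]))
cap1 (array([ 8.4, -0.5]), array([0.5611, 0.1064, 0.0832]))
pin (array([-70.3,  88.7]), array([0.4464, 0.0751, 0.0757]))
hub (array([-18.1,  47.1]), array([0.5067, 0.1036, 0.0556]))
wallLrear (array([-142.1,   23. ]), array([ 0.4738, -0.0183,  0.0298]))
wallRrear (array([-143.4,  -26.4]), array([ 0.5175, -0.0413,  0.0202]))
wallL (array([40.6, 24.5]), array([0.5529, 0.1463, 0.0291]))
wallR (array([ 42. , -27.3]), array([0.6   , 0.1247, 0.0203]))
spare (array([ 40.7, -79.7]), array([0.6464, 0.1005, 0.0635]))
black (array([-126.1,  104.7]), array([0.4074, 0.032 , 0.0636]))
tcp -0.13181816077998404 0.0006745745192747323 0.012462220797927085
```

```bash
python3 -m crank '[{"fingers":-1,"tx":1.2,"ty":0,"tz":0,"roll":0},{"fingers":-1,"tx":2.4,"ty":0,"tz":0,"roll":0},{"fingers":-1,"tx":3.4,"ty":0,"tz":0,"roll":0},{"fingers":-1,"tx":4.0,"ty":0,"tz":0,"roll":0},{"fingers":-1,"tx":4.3,"ty":0,"tz":0,"roll":0},{"fingers":-1,"tx":4.3,"ty":0,"tz":0,"roll":0},{"fingers":-1,"tx":4.3,"ty":0,"tz":-0.1,"roll":0},{"fingers":-1,"tx":4.3,"ty":0,"tz":-0.2,"roll":0}]'
python3 - <<'E'
from h import *
p,d=read_camera("wrist"); cv2.imwrite("pics/w2.png",p[...,::-1])
E
```

```text
time: 2.15
tool_pos: [0.5026, -0.0116, 0.0607]
tool_rot: [1.859, 1.569, -0.167]
contact_force: [0.4, 0.0, 0.4]
opening: 0.0009
```

View pics/w2.png

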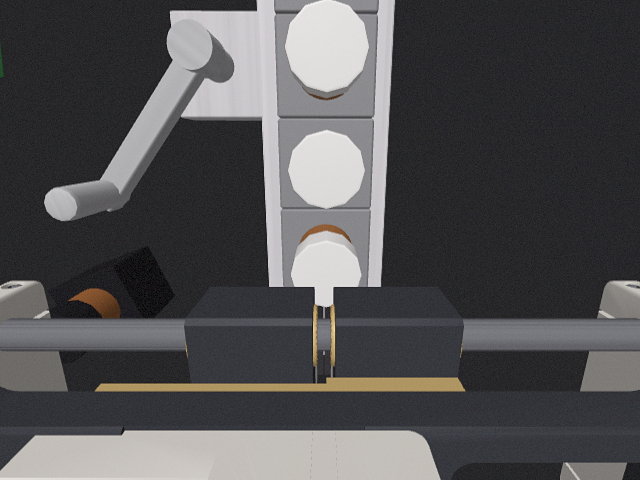

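The closed fingers stand centred over the channel, directly behind the last carrier, whose cap is at (326,270). The row is still closed up.

```bash
python3 -m crank '[{"fingers":-1,"tx":0,"ty":0,"tz":-0.1,"roll":0},{"fingers":-1,"tx":0,"ty":0,"tz":-0.2,"roll":0},{"fingers":-1,"tx":0,"ty":0,"tz":-0.35,"roll":0},{"fingers":-1,"tx":0,"ty":0,"tz":-0.5,"roll":0},{"fingers":-1,"tx":0,"ty":0,"tz":-0.7,"roll":0},{"fingers":-1,"tx":0,"ty":0,"tz":-0.9,"roll":0},{"fingers":-1,"tx":0,"ty":0,"tz":-1.1,"roll":0},{"fingers":-1,"tx":0,"ty":0,"tz":-1.2,"roll":0}]'
python3 - <<'E'
from h import *
p,d=read_camera("wrist"); X=cloud("wrist",d); cv2.imwrite("pics/w3.png",p[...,::-1])
s=observe();q=s["tool_pos"][:2]-np.array([.5173,.0183]);e=np.array([.4405,.8977]);n=np.array([-e[1],e[0]]);print("tcp",q@e-.09,q@n)
w=(p.min(-1)>170)&(X[...,2]>.079)&(X[...,2]<.09)
k,l,st,ce=cv2.connectedComponentsWithStats(w.astype(np.uint8))
for i in range(1,k):
    if st[i,4]>300:
        P=X[l==i].mean(0)[:2]-np.array([.5173,.0183]);print(ce[i].round(),st[i,4],P@e-.09,P@n)
E
```

```text
time: 3.2
tool_pos: [0.5231, 0.0319, 0.0597]
tool_rot: [2.183, 1.571, 0.157]
contact_force: [-1.0, -3.1, 3.0]
opening: 0.0002
tcp -0.07492476750508224 0.0008168637021845284
[328.  57.] 5854 0.021366775865692966 0.00019825170038209074
[327. 179.] 4521 -0.012497717544562012 0.00020700835529494148
[326. 274.] 2696 -0.04353571827576096 0.0005309035689219761
```

```bash
python3 -m crank '[{"fingers":-1,"tx":0,"ty":0,"tz":-0.1,"roll":0},{"fingers":-1,"tx":0,"ty":0,"tz":-0.25,"roll":0},{"fingers":-1,"tx":0,"ty":0,"tz":-0.45,"roll":0},{"fingers":-1,"tx":0,"ty":0,"tz":-0.65,"roll":0},{"fingers":-1,"tx":0,"ty":0,"tz":-0.85,"roll":0},{"fingers":-1,"tx":0,"ty":0,"tz":-1.05,"roll":0},{"fingers":-1,"tx":0,"ty":0,"tz":-1.2,"roll":0},{"fingers":-1,"tx":0,"ty":0,"tz":-1.28,"roll":0}]'
python3 -m crank '[{"fingers":-1,"tx":0,"ty":0,"tz":-0.02,"roll":0},{"fingers":-1,"tx":0,"ty":0,"tz":-0.04,"roll":0},{"fingers":-1,"tx":0,"ty":0,"tz":-0.06,"roll":0},{"fingers":-1,"tx":0,"ty":0,"tz":-0.08,"roll":0},{"fingers":-1,"tx":0,"ty":0,"tz":-0.1,"roll":0},{"fingers":-1,"tx":0,"ty":0,"tz":-0.12,"roll":0},{"fingers":-1,"tx":0,"ty":0,"tz":-0.13,"roll":0},{"fingers":-1,"tx":0,"ty":0,"tz":-0.13,"roll":0}]'
```

```text
time: 4.25
tool_pos: [0.5454, 0.0777, 0.0596]
tool_rot: [-1.31, 1.571, 2.947]
contact_force: [-0.8, -1.7, -0.3]
opening: 0.0002
time: 5.25
tool_pos: [0.5477, 0.082, 0.0598]
tool_rot: [2.323, 1.571, 0.296]
contact_force: [-0.9, -1.4, -0.6]
opening: 0.0003
```

```bash
python3 -m crank '[{"fingers":-1,"tx":0,"ty":0,"tz":-0.02,"roll":0},{"fingers":-1,"tx":0,"ty":0,"tz":-0.04,"roll":0},{"fingers":-1,"tx":0,"ty":0,"tz":-0.05,"roll":0},{"fingers":-1,"tx":0,"ty":0,"tz":-0.06,"roll":0},{"fingers":-1,"tx":0,"ty":0,"tz":-0.07,"roll":0},{"fingers":-1,"tx":0,"ty":0,"tz":-0.08,"roll":0},{"fingers":-1,"tx":0,"ty":0,"tz":-0.08,"roll":0},{"fingers":-1,"tx":0,"ty":0,"tz":-0.08,"roll":0}]'
```

```text
time: 6.25
tool_pos: [0.5483, 0.0833, 0.0598]
tool_rot: [-0.248, 1.568, -2.275]
contact_force: [-3.9, -9.2, 1.7]
opening: 0.0005
```

Contact with the stop is confirmed: force rose from about 2 N to 10 N while only half of the commanded travel was made. Now I back off, lift clear and go round to the outer side of the pin.

```bash
python3 -m crank '[{"fingers":-1,"tx":0,"ty":0,"tz":0.15,"roll":0},{"fingers":-1,"tx":0,"ty":0,"tz":0.5,"roll":0},{"fingers":-1,"tx":0,"ty":0,"tz":1.0,"roll":0},{"fingers":-1,"tx":0,"ty":0,"tz":1.4,"roll":0},{"fingers":-1,"tx":-0.8,"ty":0,"tz":1.45,"roll":0},{"fingers":-1,"tx":-1.8,"ty":0,"tz":1.45,"roll":0},{"fingers":-1,"tx":-2.5,"ty":0,"tz":1.45,"roll":0},{"fingers":-1,"tx":-2.5,"ty":0,"tz":1.45,"roll":0}]'
python3 -m crank '[{"fingers":-1,"tx":0,"ty":-0.5,"tz":0,"roll":0},{"fingers":-1,"tx":0,"ty":-1.2,"tz":0,"roll":0},{"fingers":-1,"tx":0,"ty":-2.0,"tz":0,"roll":0},{"fingers":-1,"tx":0,"ty":-2.7,"tz":0,"roll":0},{"fingers":-1,"tx":0,"ty":-3.15,"tz":0,"roll":0},{"fingers":-1,"tx":0,"ty":-3.15,"tz":0,"roll":0},{"fingers":-1,"tx":0,"ty":-3.15,"tz":0,"roll":0},{"fingers":-1,"tx":0,"ty":-3.15,"tz":0,"roll":0}]'
python3 - <<'E'
from h import *
p,d=read_camera("wrist"); X=cloud("wrist",d); cv2.imwrite("pics/w4.png",p[...,::-1]);np.savez("w.npz",p=p,X=X,d=d)
c4=np.array([.5173,.0183]);e=np.array([.4405,.8977]);n=np.array([-e[1],e[0]])
q=observe()["tool_pos"][:2]-c4;print("tcp",q@e-.09,q@n)
for nm in("scene","wrist"):
    if nm=="scene": p,d=read_camera(nm); X=cloud(nm,d); cv2.imwrite("pics/s2.png",cv2.resize(p[200:290,295:420],(800,576),interpolation=2)[...,::-1])
    else: z=np.load("w.npz");p,X=z["p"],z["X"]
    w=(p.min(-1)>165)&(X[...,2]>.072)&(X[...,2]<.09)
    k,l,st,ce=cv2.connectedComponentsWithStats(w.astype(np.uint8))
    for i in range(1,k):
        if st[i,4]>20:
            P=X[l==i].mean(0)[:2]-c4;print(nm,ce[i].round(),st[i,4],P@e-.09,P@n)
E
```

```text
time: 7.25
tool_pos: [0.5245, 0.0319, 0.1618]
tool_rot: [1.951, 1.566, -0.076]
contact_force: [-0.1, -1.0, -0.9]
opening: 0.0008
time: 8.25
tool_pos: [0.4113, 0.0878, 0.1596]
tool_rot: [1.926, 1.57, -0.1]
contact_force: [-0.1, 0.2, 0.9]
opening: 0.0006
tcp -0.07434255435668197 0.12599262944155035
scene [401. 131.] 211 -0.05355611349086812 1.0971019918891356
scene [214. 139.] 482 -0.886460055861256 0.6889416104994668
scene [315. 173.] 56 -0.27972802441329814 0.42542328932938217
scene [549. 175.] 142 0.5954023612561037 0.6884262513022357
scene [ 45. 198.] 118 -1.107254286800509 -0.08844886837797951
scene [602. 209.] 177 0.727633445503819 0.41462020181120807
scene [448. 216.] 23 0.24665511585686103 0.20219779793842807
scene [ 19. 244.] 311 -0.9160846760660306 -0.3534050066516728
scene [453. 225.] 91 0.26584394973692993 0.1500571374072432
scene [561. 248.] 1858 0.5684416266453391 0.11240421725358897
scene [361. 235.] 51 0.009956366559840363 -0.0027976751339666944
scene [372. 237.] 46 0.04516248504821396 -0.003975595949791146
scene [383. 239.] 55 0.07880324009194253 -0.0029036688410960837
scene [395. 240.] 54 0.11200517312983307 -0.0032206170446586204
scene [399. 311.] 41 0.17721706751979502 -0.3160011938989563
scene [362. 315.] 41 0.1010699787293109 -0.3536214422824887
scene [384. 313.] 40 0.14636923735996593 -0.331761017215061
scene [341. 317.] 41 0.057736768628036284 -0.3751640801314792
wrist [567.   3.] 175 0.06831811919259628 0.0004485700225981177
wrist [557.  54.] 1766 0.044405804439363844 0.0013130340710926427
wrist [545. 120.] 1571 0.010678130131183655 0.0015722390266923213
wrist [380. 252.] 235 -0.06966187383614651 0.0901872387171269
```

View pics/w4.png

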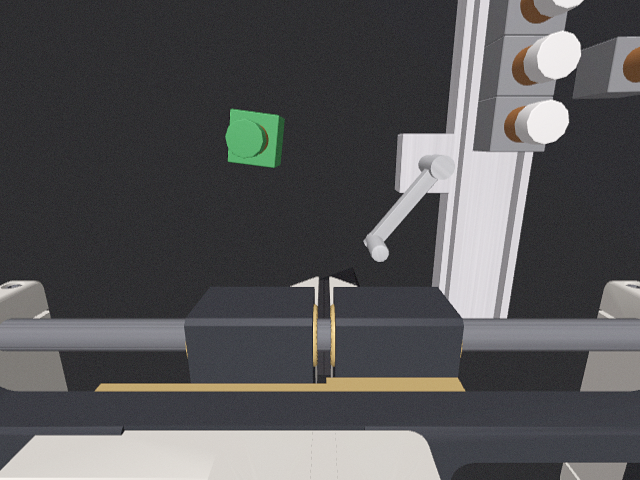

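View pics/s2.png

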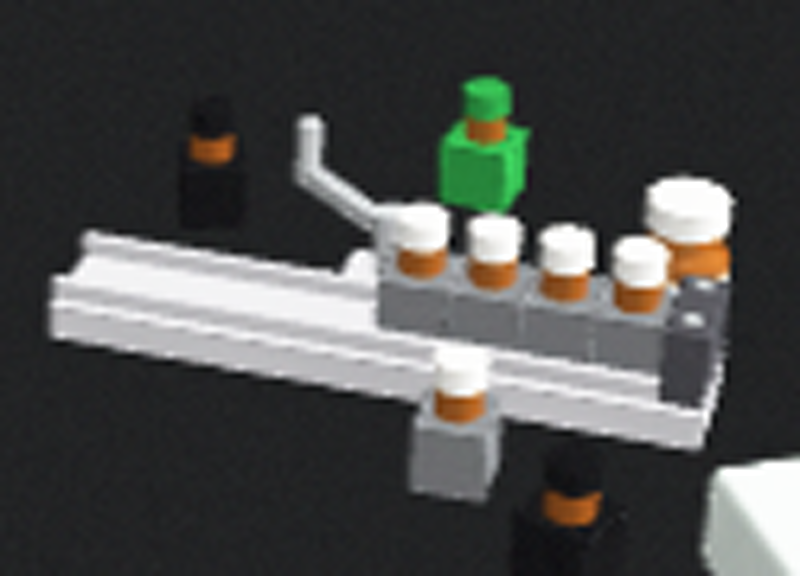

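The row is home and closed up: caps at rail x ≈ 10, 45, 79 and 112 mm, with the leading block against the stop at (665,370) in the crop. The arm is still open and the fingers are outside the pin (380,252 in the wrist view). Now I descend and push the pin towards the rail.

```bash
python3 -m crank '[{"fingers":-1,"tx":0.6,"ty":0,"tz":0,"roll":0},{"fingers":-1,"tx":1.3,"ty":0,"tz":0,"roll":0},{"fingers":-1,"tx":1.8,"ty":0,"tz":0,"roll":0},{"fingers":-1,"tx":2.0,"ty":0,"tz":0,"roll":0},{"fingers":-1,"tx":2.0,"ty":0.2,"tz":0,"roll":0},{"fingers":-1,"tx":2.0,"ty":0.4,"tz":0,"roll":0},{"fingers":-1,"tx":2.0,"ty":0.6,"tz":0,"roll":0},{"fingers":-1,"tx":2.0,"ty":0.8,"tz":0,"roll":0}]'
python3 -m crank '[{"fingers":-1,"tx":0,"ty":0.2,"tz":0,"roll":0},{"fingers":-1,"tx":0,"ty":0.45,"tz":0,"roll":0},{"fingers":-1,"tx":0,"ty":0.7,"tz":0,"roll":0},{"fingers":-1,"tx":0,"ty":0.95,"tz":0,"roll":0},{"fingers":-1,"tx":0,"ty":1.2,"tz":0,"roll":0},{"fingers":-1,"tx":0,"ty":1.45,"tz":0,"roll":0},{"fingers":-1,"tx":0,"ty":1.65,"tz":0,"roll":0},{"fingers":-1,"tx":0,"ty":1.8,"tz":0,"roll":0}]'
python3 - <<'E'
from h import *
p,d=read_camera("wrist"); X=cloud("wrist",d); cv2.imwrite("pics/w5.png",p[...,::-1])
c4=np.array([.5173,.0183]);e=np.array([.4405,.8977]);n=np.array([-e[1],e[0]])
q=observe()["tool_pos"][:2]-c4;print("tcp",q@e-.09,q@n)
E
```

```text
time: 9.35
tool_pos: [0.4399, 0.0738, 0.0801]
tool_rot: [1.997, 1.57, -0.029]
contact_force: [-1.7, 0.2, 0.4]
opening: 0.0008
time: 10.35
tool_pos: [0.5041, 0.0423, 0.0796]
tool_rot: [-1.593, 1.57, 2.664]
contact_force: [-1.5, 1.8, -0.3]
opening: 0.0001
tcp -0.07422846780366571 0.02173073888299654
```

View pics/w5.png

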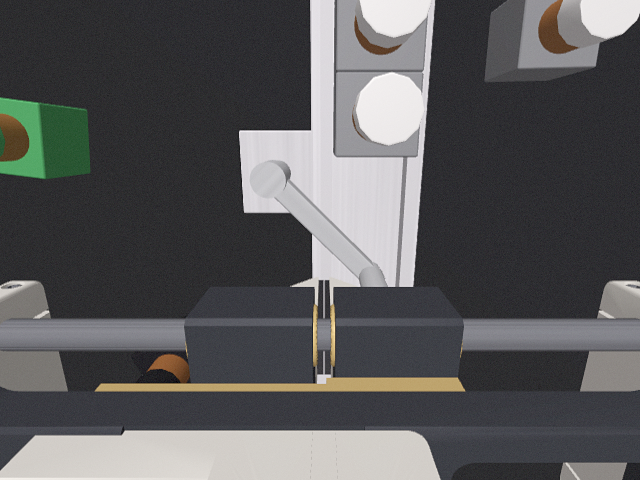

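The arm now slants over the channel, hub at (270,178) and pin at (373,275), so q is about 0.8. Next I go round to the pin's rear side and push along +x.

```bash
python3 -m crank '[{"fingers":-1,"tx":0,"ty":-0.2,"tz":0,"roll":0},{"fingers":-1,"tx":0,"ty":-0.2,"tz":0.3,"roll":0},{"fingers":-1,"tx":0,"ty":-0.2,"tz":0.6,"roll":0},{"fingers":-1,"tx":0,"ty":-0.2,"tz":0.6,"roll":0},{"fingers":-1,"tx":0,"ty":0.2,"tz":0.6,"roll":0},{"fingers":-1,"tx":0,"ty":0.5,"tz":0.6,"roll":0},{"fingers":-1,"tx":0,"ty":0.7,"tz":0.6,"roll":0},{"fingers":-1,"tx":0,"ty":0.7,"tz":0.6,"roll":0}]'
python3 -m crank '[{"fingers":-1,"tx":0,"ty":0,"tz":-0.2,"roll":0},{"fingers":-1,"tx":0,"ty":0.03,"tz":-0.4,"roll":0},{"fingers":-1,"tx":0,"ty":0.07,"tz":-0.6,"roll":0},{"fingers":-1,"tx":0,"ty":0.12,"tz":-0.8,"roll":0},{"fingers":-1,"tx":0,"ty":0.17,"tz":-1.0,"roll":0},{"fingers":-1,"tx":0,"ty":0.22,"tz":-1.2,"roll":0},{"fingers":-1,"tx":0,"ty":0.27,"tz":-1.35,"roll":0},{"fingers":-1,"tx":0,"ty":0.3,"tz":-1.45,"roll":0}]'
python3 -m crank '[{"fingers":-1,"tx":0,"ty":0,"tz":-0.04,"roll":0},{"fingers":-1,"tx":0,"ty":0,"tz":-0.08,"roll":0},{"fingers":-1,"tx":0,"ty":0,"tz":-0.11,"roll":0},{"fingers":-1,"tx":0,"ty":0,"tz":-0.13,"roll":0},{"fingers":-1,"tx":0,"ty":0,"tz":-0.15,"roll":0},{"fingers":-1,"tx":0,"ty":0,"tz":-0.16,"roll":0},{"fingers":-1,"tx":0,"ty":0,"tz":-0.16,"roll":0},{"fingers":-1,"tx":0,"ty":0,"tz":-0.16,"roll":0}]'
python3 - <<'E'
from h import *
c4=np.array([.5173,.0183]);e=np.array([.4405,.8977]);n=np.array([-e[1],e[0]])
q=observe()["tool_pos"][:2]-c4;print("tcp",q@e-.09,q@n)
E
```

```text
time: 11.4
tool_pos: [0.5187, 0.0083, 0.0796]
tool_rot: [2.115, 1.571, 0.088]
contact_force: [0.0, -0.2, -0.6]
opening: 0.0007
time: 12.4
tool_pos: [0.5546, 0.056, 0.0796]
tool_rot: [-1.368, 1.57, 2.89]
contact_force: [0.2, 0.5, 0.1]
opening: 0.0004
time: 13.4
tool_pos: [0.5575, 0.061, 0.0798]
tool_rot: [1.003, 1.571, -1.024]
contact_force: [-0.7, -1.1, 0.3]
opening: 0.0004
tcp -0.03399211167584487 -0.017304151104082743
```

```bash
python3 -m crank '[{"fingers":-1,"tx":0,"ty":0,"tz":-0.02,"roll":0},{"fingers":-1,"tx":0,"ty":0,"tz":-0.04,"roll":0},{"fingers":-1,"tx":0,"ty":0,"tz":-0.06,"roll":0},{"fingers":-1,"tx":0,"ty":0,"tz":-0.08,"roll":0},{"fingers":-1,"tx":0,"ty":0,"tz":-0.08,"roll":0},{"fingers":-1,"tx":0,"ty":0,"tz":-0.08,"roll":0},{"fingers":-1,"tx":0,"ty":0,"tz":-0.08,"roll":0},{"fingers":-1,"tx":0,"ty":0,"tz":-0.08,"roll":0}]'
```

```text
time: 14.4
tool_pos: [0.5578, 0.0615, 0.0797]
tool_rot: [-0.219, 1.566, -2.245]
contact_force: [-4.6, -13.6, 3.8]
opening: 0.0005
```

The force rose to 14 N with almost no further motion, so the arm is at its firm stop. I'll back off, lift and check.

```bash
python3 -m crank '[{"fingers":-1,"tx":0,"ty":0,"tz":0.2,"roll":0},{"fingers":-1,"tx":0,"ty":0,"tz":0.7,"roll":0},{"fingers":-1,"tx":0,"ty":0,"tz":1.2,"roll":0},{"fingers":-1,"tx":0,"ty":0,"tz":1.5,"roll":0},{"fingers":-1,"tx":-1,"ty":0,"tz":1.5,"roll":0},{"fingers":-1,"tx":-2.2,"ty":0,"tz":1.5,"roll":0},{"fingers":-1,"tx":-3,"ty":0,"tz":1.5,"roll":0},{"fingers":-1,"tx":-3,"ty":0,"tz":1.5,"roll":0}]'
python3 - <<'E'
from h import *
p,d=read_camera("wrist"); X=cloud("wrist",d); cv2.imwrite("pics/w6.png",p[...,::-1])
c4=np.array([.5173,.0183]);e=np.array([.4405,.8977]);n=np.array([-e[1],e[0]])
w=(p.min(-1)>150)&(X[...,2]>.05)&(X[...,2]<.09)
k,l,st,ce=cv2.connectedComponentsWithStats(w.astype(np.uint8))
for i in range(1,k):
    if st[i,4]>60:
        P=X[l==i].mean(0);q=P[:2]-c4;print(ce[i].round(),st[i,4],q@e-.09,q@n,P[2])
E
```

```text
time: 15.4
tool_pos: [0.5337, 0.0095, 0.2024]
tool_rot: [1.928, 1.565, -0.098]
contact_force: [0.2, 0.0, -0.7]
opening: 0.0001
[296.  41.] 3030 0.048496510838905604 0.0013125738443093655 0.0642605115310287
[416.  44.] 996 0.04816025179431754 -0.08159904290539571 0.06126199540926378
[297. 103.] 2039 0.008738379773949215 0.0009797039008380354 0.06770574843360287
[236. 142.] 363 -0.017560653942440732 0.049167150661382095 0.05386268503715341
[325. 142.] 212 -0.017493801805724463 -0.018819357592943228 0.07342198802679226
```

View pics/w6.png

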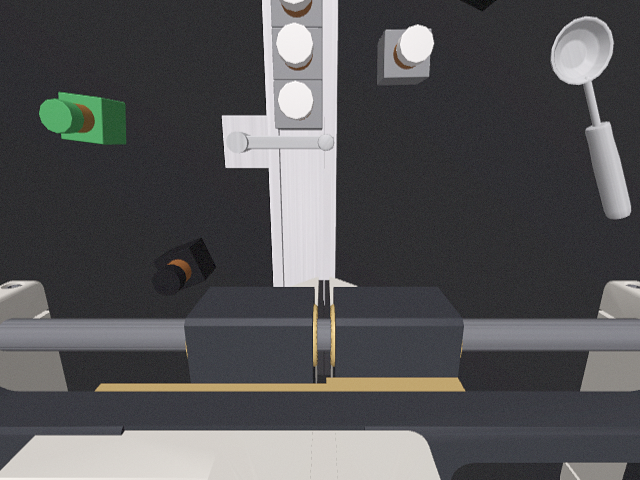

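The arm lies straight across the rail, with hub (236,142) and pin (325,142) at the same rail x to within 0.1 mm. The row is still home behind it, and the spare and scoop are undisturbed. Handing in.

```bash
python3 -c "
from cell import *
hand_in()"
```

```text
the job is handed in; nothing more can be done
```

The four carriers are home against the end stop and the retaining arm is shut behind them. I handed in at about 15.5 s of the 53 s allowed.

- **Row:** I pushed it from behind with closed fingers until the force rose from about 2 N to 10 N at the stop. With the arm still open, the caps then measured rail x ≈ 112, 79, 45 and 10 mm; home is 113, 79, 45 and 11.
- **Arm:** I swung it round by its pin, first towards the rail and then from behind. At its firm stop the force reached 14 N with almost no further motion. Hub and pin then measured the same rail x to within 0.1 mm, so it is shut.
- **Final view:** The last carriers were still home and closed up, and the spare and scoop stood where they were. The gripper was well clear, with contact force near zero.
- **Limits of the checks:** The cameras disagreed on the row's sideways position by about 4 mm (scene −3 mm, wrist +1 mm). I put that down to the scene camera seeing only one side of the caps. The leading carriers were not measured again after the arm was shut. I did not measure the jar, beaker, bottle or weight at the end, but no move went near them. No check failed.

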